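# Stop-button test at the biscuit packing conveyor

## Task

Test the conveyor's stop: with a fingertip press the black mushroom button on the largest box right in until it latches and take the finger away so it is seen to stay in, then push one of its wings round clockwise (seen from above) so that it springs out again and let it turn back. Then press the large round start button fully in and let it go. Work gently with the outside of the fingertips and grip nothing; leave the small push button alone and leave the loose things where they stand.

Things in the scene. Friction and masses are not known exactly. Their poses are not given: they have to be found in the camera images.
- stop_box: the stop station: fixed plain metal box 120 x 120 mm, 55 mm tall, standing on the table; origin at the centre of its underside, z up. On top sits a black mushroom button on a grey collar (54 mm diameter, 8 mm tall).
- stop_top (a point): centre of the top of the mushroom head, on its axis; 105 mm above the table when the button is out, about 97 mm when latched in. The head is 60 mm in diameter, gently domed, underside 28 mm below this point. Two straight wings stick out of opposite sides of the head, each 14 mm wide, 16 mm tall, ending 62 mm from the axis.
- wing_a (a point): middle of the upper edge of the outer end of one wing: 62 mm from the axis, 12 mm below stop_top; the wing reaches from here 16 mm down and inwards to the head. Moves with the head. At rest it lies on the box's +y side (to the robot's left, within 0.5 rad).
- wing_b (a point): the same point on the opposite wing.
- stop_press (a joint): how far the mushroom is pressed down: 0 = fully out, 0.010 m = bottomed. Spring-loaded: it starts to move at about 3 N and needs about 5 N to go all the way (push to 8 to 15 N to be sure that it is on its stop); let go, it latches and stays in at about 0.008. It latches only when pressed nearly to the bottom.
- stop_turn (a joint): turn of the mushroom head: 0 = rest, grows CLOCKWISE seen from above, hard stop at 0.9 rad; cannot turn the other way. A light torsion spring (0.02 to 0.05 N m) brings it back to 0 when let go. With the button latched, a turn of about 0.4 to 0.6 rad frees the catch and the button springs out; turn to 0.75 to be sure.
- start_box: the start station: fixed plain metal box 80 x 80 mm, 55 mm tall, with the LARGE black push button (44 mm diameter) in a grey ring on top; origin at the centre of its underside. May stand left or right of the stop station.
- start_top (a point): centre of the top face of the large start button, 73 mm above the table, 6 mm above its grey ring.
- start (a joint): how far the start button is pressed: 0 = out, 0.006 m = fully in; spring return, 5 N fully in.
- jog_box: a station with the same box but a SMALL black push button (20 mm diameter, top 73 mm above the table), on the other side of the stop station; not to be used; origin at the centre of its underside.
- jog (a joint): how far the small button is pressed, 0 = out, 0.006 m = fully in. Must not be pressed.
- weight: steel check weight, 40 mm diameter, 50 mm tall, standing; loose bystander, origin at the centre of its underside.
- jar: small lidded jar, 48 mm diameter, 60 mm tall; loose bystander, origin at the centre of its underside.
- biscuits: stack of four biscuits, 62 mm diameter, 44 mm tall; loose bystander, origin at the centre of its underside.
- carton: closed kraft carton, 60 x 100 x 50 mm; loose bystander, origin at the centre of its underside.
- tape: roll of clear tape lying flat, 90 mm diameter, 45 mm tall; loose bystander, origin at the centre of its underside.
- cup: white cup, 72 mm across the rim, 80 mm tall; loose bystander, origin at the centre of its underside.
- spatula: hand spatula 240 mm long lying on the table; loose bystander, origin at the middle of its length, on its underside.

How it is judged (in metres and radians):
On the way, in this order (a step that is already met when the one before it is completed fails the run):
1. the mushroom is pressed in and stays latched with nothing touching it (value of joint stop_press above 0.006 m and contact force between stop_turn and the fingers below 0.1 N and contact force between stop_turn and the arm below 0.1 N), for 0.2 s.
2. the head is turned clockwise and the button has sprung out (value of joint stop_turn above 0.3 rad and value of joint stop_press below 0.002 m), for 0.05 s.
3. with the stop button out, the start button is pressed in (value of joint start above 0.0045 m and value of joint stop_press below 0.002 m), for 0.1 s.
At the end, for the whole second after the job is handed in: The mushroom is fully out (within 1.5 mm) and turned back (within 0.1 rad), the start and small buttons are out (within 1.5 mm), and every loose thing is at rest within 15 mm of where it stood (value of joint each of stop_press, start, jog below 0.0015 m and value of joint stop_turn below 0.1 rad and distance of each of weight, jar, biscuits, carton, tape, cup, spatula from where it was at the start of the episode below 0.015 m and linear speed of each of weight, jar, biscuits, carton, tape, cup, spatula below 0.02 m/s); the robot touches nothing.
It fails at once if the small push button is pressed (value of joint jog above 0.003 m).
It fails at once if the start button is pressed while the stop button is in (value of joint start above 0.003 m and value of joint stop_press above 0.004 m).
It fails at once if a loose thing is pushed, lifted or carried off its place (distance of any of weight, jar, biscuits, carton, tape, cup, spatula from where it was at the start of the episode above 0.02 m).
It fails at once if a button or its box is struck, clamped between the fingers or forced with more than 40 N (contact force between any of stop_box, start_box and the fingers above 40 N).
It also fails if it takes over 69 s, if anything falls off the work surface, if the arm or the gripper's body presses on something with over 40 N, if the wrist force passes 120 N, or if a joint passes its speed limit or range.

## Robot

A 6-joint arm with a two-finger parallel gripper is mounted at the origin on the work surface. World frame = base frame: x ahead of the robot, y to its left, z up, the work surface at z = 0. Lengths are in mm, angles in degrees, forces in N, time in s.
With the tool pointing down it reaches from about 300 to 850 mm from the base axis. Payload 4.2 kg.
Tool frame: the origin (TCP) lies midway between the tips of the shut fingers; the grasp point (between the pads) lies 19 mm behind it (env.grip_depth is the distance from the TCP to the grasp point, in mm); z points along the fingers, y is the line along which they close (so a half turn about z gives the same grasp; the last joint's range is limited). The gripper opens to 91 mm and grips with 3 to 60 N. Pads are 32 mm wide; open, the fingers measure 118 mm over their backs; the gripper's body (76 mm by 178 mm) begins 60 mm behind the grasp point.
Start: joints at [62.682, 18.312, 89.639, -0, 72.044, -1.146], TCP at [253.625, 516.06, 213.976] pointing down, gripper open.
Joint ranges: [-177.97, 177.97], [-48.28, 115.42], [12.27, 149.76], [-77.06, 257.06], [2.81, 150.46], [-146.56, 146.56]. Speed limits (degrees/s): [147.25, 147.25, 180, 180, 180, 180].

## Interface

Orientations are given as [roll, pitch, yaw] about the fixed x, y, z axes, in that order (R = Rz(yaw) Ry(pitch) Rx(roll)).
In Python, from workcell import env, eyes gives the robot as it stands.
- The arm moves only by the tool send_rows, never from a script. Its argument "motion" is a list of rows, each a list of 7 numbers: the shift along the world's x, y, z normalised to -1 to 1, where 1 is 0.5 m, then the turn, a rotation vector about the world's x, y, z normalised to -1 to 1, where 1 is 60 degrees, then the opening, from -1 (shut) to 1 (fully open). A call has 1 to 20 rows; each row is the pose to reach, as a shift and turn from the pose commanded when the call began; what a row does not reach only later rows make up. A row lasts 1/8 s, in which the tool goes at most 62.5 mm and 10.7 degrees, less where a joint would pass 70% of its speed; a pose out of reach is approached as far as the arm can. A call with a number of a shift or a turn outside -1 to 1 is refused whole. A call with a gripper value outside its range is refused whole. The fingers move at their own pace and stop on an object; "squeeze" is the grip in N (left out, the last holds). Time passes only in rows, so rows that repeat a pose let the fingers close. It gives the time, the measured TCP pose, the force, the opening and the grip force at its end, in the units of the state.
- env.state(): the state, without advancing time (a new reading comes with each control period).
- eyes.grab_frame(name): name is "scene" or "top"; returns a dict with "pixels" (400x640x3 uint8, red, green, blue), "depth" (400x640 float32, mm along the optical axis (not along the pixel's ray), 0 where there is no reading), "fx", "fy", "cx", "cy" (pixels), "R" (3x3) and "t" (3): a world point X has camera coordinates R X + t. Camera axes: x right, y down, z forward; pixel columns grow to the right and rows downward; lengths in mm; the calibration is good to about 2 mm. A picture is of the moment at which its call begins.
- env.job_done(): hands the job in; it is judged then, once.
The state is a dict: "time_s": time; "qpos": joint angles; "qvel": joint speeds; "effort": joint torques, N m; "ee_pos": TCP position; "ee_rot": TCP orientation; "force": force on the tool from outside, world axes, zero at the start; "torque": the same for the moment, N m; "gripper_width": finger opening in mm; "gripper_force": force on a finger pad.
Only numpy, scipy, OpenCV 4.12 (cv2) and the standard library are available. Lean on these libraries where they do the work, as an engineer would, in place of code of your own. Each camera call takes 0.05 s, during which the arm holds its last target. There are 200 camera calls.

## Working session

There is one attempt and no reset: what is moved stays moved. The work goes in short steps, Python scripts to look and compute and a tool call to move; the robot and the scene stay as the last step left them, time stands still between calls to the robot, and variables do not carry over. Pictures are saved under pics/ and viewed, at most 10 in all, crops included, and the job is handed in when it is done.

Besides the shell and the picture viewer there is one more tool, called after "Request:" in YAML: its name, and indented under it one key for each argument. send_rows: Moves the arm, as the interface text tells. Its arguments: {"type":"object","properties":{"motion":{"type":"array"},"squeeze":{"type":"number"}},"required":["motion"]}

```bash
mkdir -p pics; cat > h.py <<'E'
from workcell import env, eyes
import numpy as np, cv2
def cloud(f):
    d=f["depth"];v,u=np.mgrid[:400,:640]
    c=np.stack([(u-f["cx"])/f["fx"]*d,(v-f["cy"])/f["fy"]*d,d],-1)
    w=(c-f["t"])@np.asarray(f["R"]); w[d==0]=np.nan
    return w
E
python3 - <<'E'
from h import *
s=env.state();print(s)
for n in("top","scene"):
    f=eyes.grab_frame(n);np.save(f"{n}.npy",f,allow_pickle=True)
    cv2.imwrite(f"pics/{n}0.png",f["pixels"][...,::-1])
    w=cloud(f);np.save(f"{n}w.npy",w);print(n,f["fx"],f["cx"],f["cy"],np.array(f["R"]).round(3).tolist(),f["t"])
E
```

```text
{'time_s': 0.0, 'qpos': array([ 6.26806557e+01,  1.83522035e+01,  8.97076310e+01,  2.78914674e-04,
        7.20413916e+01, -1.14547823e+00]), 'qvel': array([ 0.0119538 ,  0.0155814 , -0.00793792,  0.07452967, -0.01491444,
       -0.01531124]), 'effort': array([ 4.16696439e-04, -4.12467599e+01, -2.31975603e+01,  7.28271296e-02,
        4.55469999e-02, -1.35357832e-04]), 'ee_pos': array([253.3941627 , 515.59637849, 213.10632474]), 'ee_rot': array([-1.79898799e+02, -2.28873354e-03,  1.53826046e+02]), 'force': array([0.44096301, 0.51099612, 0.13521437]), 'torque': array([ 0.01407764,  0.01557285, -0.03727404]), 'gripper_force': 0.0, 'gripper_width': 91.47218760320426}
top 469.16128072817617 321.7317234914336 205.4186608917946 [[0.025, -1.0, 0.015], [-0.989, -0.027, -0.145], [0.145, -0.011, -0.989]] [ -15.0777746   575.97708397 1638.07926675]
scene 408.91992532615495 321.18674913928936 204.78300871521662 [[0.68, 0.733, 0.01], [0.577, -0.526, -0.625], [-0.453, 0.43, -0.781]] [-395.01653862 -266.39749984 1426.30347647]
```

View pics/top0.png

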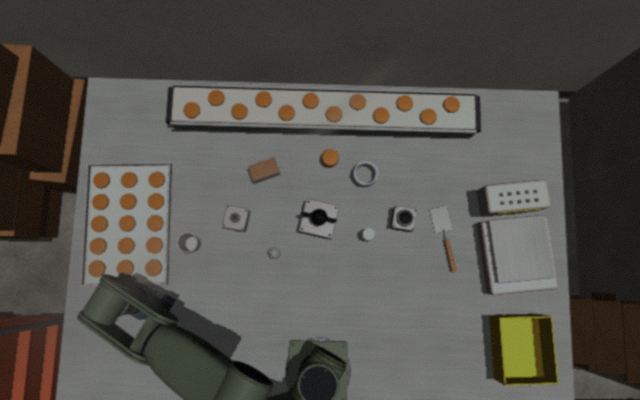

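View pics/scene0.png

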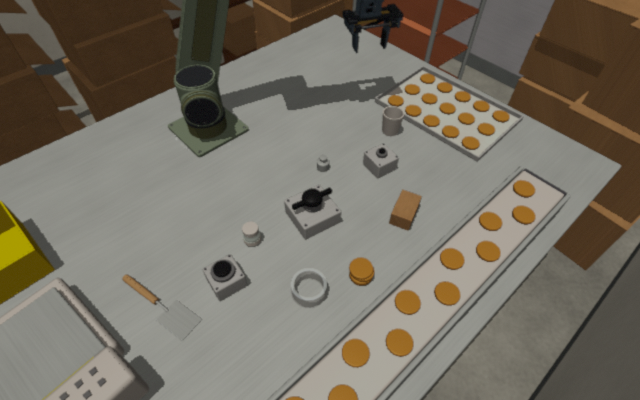

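The top view shows the stop box at (318,218), the start box with the large button at (404,218), and the small jog button at (235,218). The jar is at (367,235) and the weight at (274,253). Next I'll measure these.

```bash
python3 - <<'E'
from h import *
W={n:np.load(n+"w.npy") for n in("top","scene")}
F={n:np.load(n+".npy",allow_pickle=True).item() for n in("top","scene")}
t=W["top"]
for nm,(u,v) in dict(stop=(318,218),start=(404,218),jog=(235,218),jar=(367,235),weight=(274,253)).items(): print(nm,t[v,u].round(1))
c=t[218,318]; s0=t[218,404]
for n in W:
    w=W[n].reshape(-1,3); px=F[n]["pixels"].reshape(-1,3).max(1)
    for nm,q,zs in(("stop",c,[(50,60),(98,110)]),("wing",c,[(75,110)]),("start",s0,[(50,60),(69,80)]),("jar",t[235,367],[(30,80)]),("weight",t[253,274],[(30,70)])):
        r=np.hypot(*(w[:,:2]-q[:2]).T)
        for a,b in zs:
            m=(r<(80 if nm in("stop","wing") else 55))&(w[:,2]>a)&(w[:,2]<b)
            if nm=="wing": m&=(r>36)
            p=w[m]
            if len(p)<3: print(n,nm,a,len(p));continue
            rect=cv2.minAreaRect(p[:,:2].astype(np.float32))
            print(n,nm,(a,b),len(p),"mean",p.mean(0).round(1),"min",p.min(0).round(1),"max",p.max(0).round(1),"rect",np.round(rect[0],1),np.round(rect[1],1),round(rect[2],1))
            if nm=="wing":
                for sg in(1,-1):
                    k=p[sg*(p[:,1]-q[1])>0]; print("   side",sg,len(k),k.mean(0).round(1), k[np.argmax(np.hypot(*(k[:,:2]-q[:2]).T))].round(1))
    f=F[n]; im=f["pixels"]
    cc=np.asarray(f["R"])@np.r_[c[:2],95]+f["t"]; u=int(cc[0]/cc[2]*f["fx"]+f["cx"]); v=int(cc[1]/cc[2]*f["fy"]+f["cy"])
    x=cv2.resize(im[v-32:v+33,u-50:u+50],None,fx=4,fy=4,interpolation=cv2.INTER_CUBIC); cv2.imwrite(f"pics/{n}c.png",x[...,::-1]); print(n,"crop",u,v)
a=cv2.vconcat([cv2.imread("pics/topc.png"),cv2.imread("pics/scenec.png")]);cv2.imwrite("pics/both.png",a)
E
```

```text
stop [523.4  12.5 101.2]
start [ 534.8 -289.1   74.4]
jog [518.5 301.4  76.5]
jar [ 473.  -161.6   58. ]
weight [402.1 163.8  43.5]
top stop (50, 60) 618 mean [525.9  10.8  54.7] min [458.9 -54.7  50. ] max [593.2  78.6  59.9] rect [528.7  11. ] [119.8 119.3] 78.2
top stop (98, 110) 139 mean [528.6  11.  102.7] min [503.2 -32.3  98.1] max [551.2  71.4 110. ] rect [532.5  18.3] [95.1 47.7] 59.8
top wing (75, 110) 64 mean [528.6  10.7  91.5] min [511.7 -49.9  80.4] max [544.7  71.7 100. ] rect [529.  11.] [123.3  14. ] 79.1
   side 1 32 [538.   58.5  91. ] [539.9  71.7  95.6]
   side -1 32 [519.2 -37.1  91.9] [519.  -49.9  93.6]
top start (50, 60) 216 mean [ 535.5 -289.1   54.8] min [ 495.1 -332.9   50.1] max [ 580.  -249.8   59.9] rect [ 537.9 -292. ] [80.  79.5] 82.8
top start (69, 80) 118 mean [ 537.6 -291.8   74.7] min [ 510.8 -317.6   69. ] max [ 564.2 -265.    79.9] rect [ 539.8 -291.1] [49.7 53.9] 75.4
top jar (30, 80) 131 mean [ 476.  -164.2   56.4] min [ 453.8 -186.9   30.3] max [ 498.2 -142.8   68.8] rect [ 477.3 -164.3] [42.1 40.5] 48.1
top weight (30, 70) 66 mean [403.5 168
[... 508 characters left out ...]
] 79.8
   side 1 67 [545.5  53.8  89.6] [548.5  70.4  82.5]
   side -1 100 [534.7 -27.9  90.8] [524.7 -51.8  92.1]
scene start (50, 60) 476 mean [ 548.5 -296.3   55.4] min [ 496.6 -336.5   50. ] max [ 584.3 -250.1   59.8] rect [ 540.4 -293.6] [80.  81.5] 81.4
scene start (69, 80) 264 mean [ 544.  -294.8   75.6] min [ 513.  -322.6   69. ] max [ 570.3 -265.3   79.5] rect [ 543.  -294.2] [55.1 55.4] 71.2
scene jar (30, 80) 289 mean [ 485.5 -169.4   52.6] min [ 459.8 -189.6   30. ] max [ 504.4 -145.3   64.5] rect [ 482.3 -166.7] [43.1 45.3] 19.1
scene weight (30, 70) 89 mean [411.2 163.4  39.7] min [391.2 147.2  30.1] max [427.1 184.1  53.8] rect [408.5 163.3] [32.8 29.8] 32.2
scene crop 310 193
```

View pics/both.png

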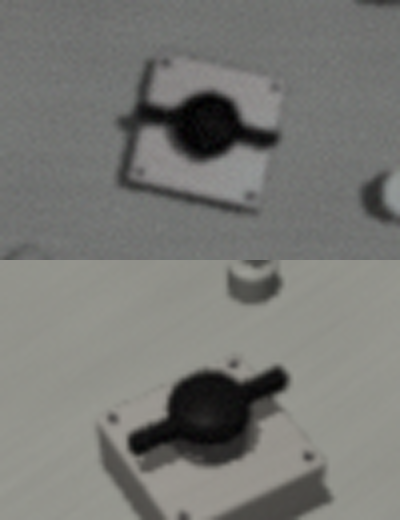

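Both views agree that the mushroom axis is near (530.5, 10). The wings run along (0.18, 0.98), so wing_a is the +y one at about (541, 71) and clockwise pushes it toward +x. The start button is near (540, -292). I'll approach with the fingers shut, closing axis square to the wing (yaw about 100°).

Request:
send_rows:
  motion:
    - [0.05,-0.09,0,0,0,-0.15,-1]
    - [0.1,-0.18,0,0,0,-0.3,-1]
    - [0.15,-0.27,0,0,0,-0.45,-1]
    - [0.2,-0.36,0,0,0,-0.6,-1]
    - [0.25,-0.45,0,0,0,-0.75,-1]
    - [0.3,-0.54,0,0,0,-0.89,-1]
    - [0.35,-0.63,0,0,0,-0.89,-1]
    - [0.4,-0.72,0,0,0,-0.89,-1]
    - [0.45,-0.81,0,0,0,-0.89,-1]
    - [0.5,-0.9,0,0,0,-0.89,-1]
    - [0.5,-0.9,0,0,0,-0.89,-1]
  squeeze: 5

```text
time_s: 1.48
ee_pos: [504.7, 63.4, 213.4]
ee_rot: [-180.0, 0.0, 100.2]
force: [0.5, 0.1, 0.1]
gripper_width: 0.7
gripper_force: 0.0
```

Request:
send_rows:
  motion:
    - [0.03,-0.06,-0.05,0,0,0,-1]
    - [0.054,-0.112,-0.1,0,0,0,-1]
    - [0.054,-0.112,-0.13,0,0,0,-1]
    - [0.054,-0.112,-0.15,0,0,0,-1]
    - [0.054,-0.112,-0.15,0,0,0,-1]
    - [0.054,-0.112,-0.15,0,0,0,-1]

```text
time_s: 2.22
ee_pos: [530.9, 10.9, 139.8]
ee_rot: [179.9, 0.0, 100.5]
force: [-0.1, -0.2, -0.1]
gripper_width: 1.0
gripper_force: 0.0
```

```bash
python3 - <<'E'
from h import *
s=env.state();print(s["ee_pos"],s["ee_rot"],s["force"],s["qpos"],s["gripper_width"])
f=eyes.grab_frame("scene");cv2.imwrite("pics/s1.png",cv2.resize(f["pixels"][80:280,180:460],None,fx=2.5,fy=2.5,interpolation=cv2.INTER_CUBIC)[...,::-1])
E
```

```text
[530.89485151  10.86475399 139.78261225] [1.79911041e+02 5.16067649e-03 1.00487829e+02] [-0.09154697 -0.21340816 -0.07461987] [-7.56621996e-02  1.77669627e+01  1.01922293e+02  1.29442940e-02
  6.02223482e+01 -1.05699147e+01] 1.045324477442309
```

View pics/s1.png

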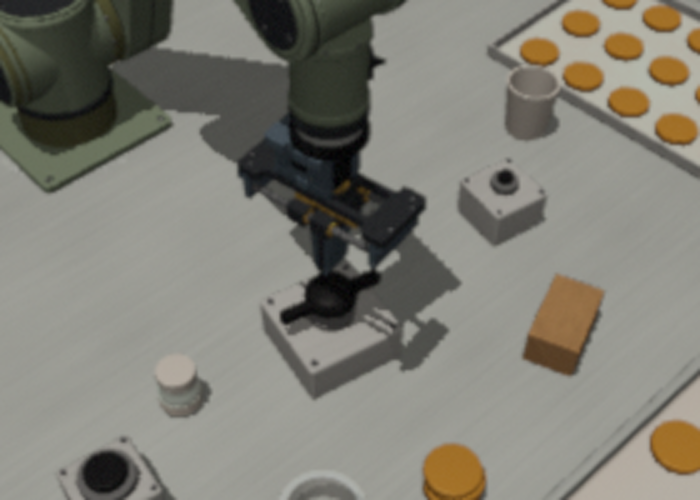

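The shut fingertips hang centred above the mushroom, with both wings clear. I'll lower until contact.

Request:
send_rows:
  motion:
    - [0,0,-0.02,0,0,0,-1]
    - [0,0,-0.04,0,0,0,-1]
    - [0,0,-0.056,0,0,0,-1]
    - [0,0,-0.064,0,0,0,-1]
    - [0,0,-0.07,0,0,0,-1]
    - [0,0,-0.074,0,0,0,-1]
    - [0,0,-0.078,0,0,0,-1]
    - [0,0,-0.082,0,0,0,-1]
    - [0,0,-0.084,0,0,0,-1]
    - [0,0,-0.084,0,0,0,-1]

```text
time_s: 3.52
ee_pos: [530.7, 10.0, 97.5]
ee_rot: [180.0, 0.0, 100.4]
force: [-0.4, -0.3, 3.4]
gripper_width: 0.5
gripper_force: 1.7
```

Request:
send_rows:
  motion:
    - [0,0,-0.002,0,0,0,-1]
    - [0,0,-0.004,0,0,0,-1]
    - [0,0,-0.006,0,0,0,-1]
    - [0,0,-0.006,0,0,0,-1]

```text
time_s: 4.03
ee_pos: [530.9, 10.1, 94.9]
ee_rot: [179.9, 0.0, 100.4]
force: [-2.5, -0.3, 9.4]
gripper_width: 0.3
gripper_force: 5.0
```

Request:
send_rows:
  motion:
    - [0,0,-0.001,0,0,0,-1]
    - [0,0,-0.002,0,0,0,-1]
    - [0,0,-0.002,0,0,0,-1]

```text
time_s: 4.4
ee_pos: [531.1, 10.0, 94.8]
ee_rot: [179.9, 0.0, 100.4]
force: [-3.5, 1.0, 14.8]
gripper_width: 0.5
gripper_force: 7.6
```

The button has bottomed: z is stalled at 94.8 with 14.8 N. I'll lift away and check that it latched.

Request:
send_rows:
  motion:
    - [0,0,0.006,0,0,0,-1]
    - [0,0,0.02,0,0,0,-1]
    - [0,0,0.05,0,0,0,-1]
    - [0,0,0.09,0,0,0,-1]
    - [0,0,0.09,0,0,0,-1]
    - [0,0,0.09,0,0,0,-1]
    - [0,0,0.09,0,0,0,-1]

```text
time_s: 5.28
ee_pos: [530.1, 10.0, 137.2]
ee_rot: [-179.9, -0.0, 100.4]
force: [0.3, -0.3, -0.2]
gripper_width: 0.3
gripper_force: 0.0
```

```bash
python3 - <<'E'
from h import *
s=env.state();print(s["ee_pos"],s["ee_rot"],s["force"])
f=eyes.grab_frame("scene");w=cloud(f).reshape(-1,3);w0=np.load("scenew.npy").reshape(-1,3)
d=w[:,2]-w0[:,2]
r=np.hypot(w0[:,0]-531,w0[:,1]-10)
for nm,m in(("head",(r<22)&(w0[:,2]>96)),("wings",(r>40)&(r<64)&(w0[:,2]>82)&(w0[:,2]<96))):
    print(nm,m.sum(),np.nanmedian(w0[m,2]),np.nanmedian(w[m,2]))
p=w[(np.hypot(w[:,0]-531,w[:,1]-10)<68)&(np.hypot(w[:,0]-531,w[:,1]-10)>38)&(w[:,2]>68)&(w[:,2]<96)]
print(len(p),cv2.minAreaRect(p[:,:2].astype(np.float32)),np.percentile(p[:,2],[5,50,95]))
E
```

```text
[530.07693635  10.04633484 137.16903271] [-1.79912801e+02 -1.70685237e-02  1.00424120e+02] [ 0.30060805 -0.25545229 -0.17212385]
head 162 103.90113355903031 96.74701570842846
wings 95 91.8136750326161 84.67822639168445
113 ((532.2378540039062, 10.193607330322266), (123.43875122070312, 16.605819702148438), 78.91883850097656) [73.10656123 84.20969455 88.50461775]
```

It is latched: the head dropped about 7 mm. Next I'll move beside wing_a on its near side and go down to z 72.

Request:
send_rows:
  motion:
    - [-0.02,0.06,0,0,0,0,-1]
    - [-0.04,0.122,0,0,0,0,-1]
    - [-0.04,0.122,-0.03,0,0,0,-1]
    - [-0.04,0.122,-0.07,0,0,0,-1]
    - [-0.04,0.122,-0.1,0,0,0,-1]
    - [-0.04,0.122,-0.13,0,0,0,-1]
    - [-0.04,0.122,-0.13,0,0,0,-1]
    - [-0.04,0.122,-0.13,0,0,0,-1]

```text
time_s: 6.32
ee_pos: [511.1, 70.9, 73.2]
ee_rot: [180.0, 0.0, 100.4]
force: [-0.4, -0.4, -0.1]
gripper_width: 0.1
gripper_force: 0.0
```

```bash
python3 - <<'E'
from h import *
s=env.state();print(s["ee_pos"],s["ee_rot"],s["force"])
o=[]
for n,(r,c) in dict(scene=(slice(110,270),slice(210,410)),top=(slice(150,280),slice(230,410))).items():
    f=eyes.grab_frame(n);o.append(cv2.resize(f["pixels"][r,c],(400,300),interpolation=cv2.INTER_CUBIC))
cv2.imwrite("pics/s2.png",cv2.hconcat(o)[...,::-1])
E
python3 - <<'E'
import numpy as np
C=np.array([531,10.]);
def p(t,off=20.5,r=56):
    a=np.radians(79)-t; u=np.array([np.cos(a),np.sin(a)]); n=np.array([np.sin(a),-np.cos(a)])
    return C+r*u-off*n
s=p(0,32)
for t in np.arange(0,.91,.1): print(round(t,2),((p(t)-s)/500).round(3),round(-np.degrees(t)/60,3))
E
```

```text
[511.07281     70.93305704  73.24190163] [1.79953539e+02 3.37985341e-03 1.00412090e+02] [-0.42636247 -0.37549328 -0.09898903]
0.0 [ 0.023 -0.004] -0.0
0.1 [ 0.034 -0.003] -0.095
0.2 [ 0.046 -0.003] -0.191
0.3 [ 0.058 -0.004] -0.286
0.4 [ 0.07  -0.006] -0.382
0.5 [ 0.081 -0.01 ] -0.477
0.6 [ 0.092 -0.014] -0.573
0.7 [ 0.103 -0.02 ] -0.668
0.8 [ 0.113 -0.027] -0.764
0.9 [ 0.122 -0.034] -0.859
```

View pics/s2.png

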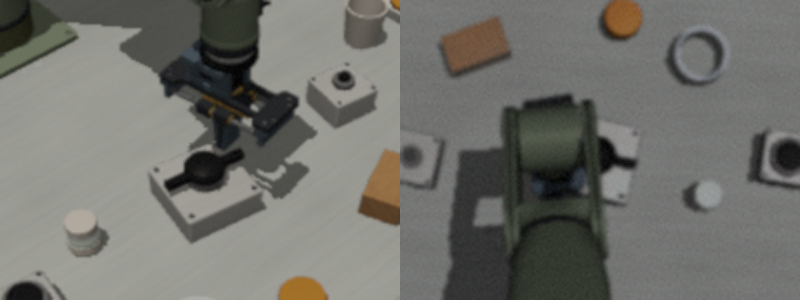

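The fingertip stands behind wing_a (seen at (235,135)) and is clear of the head and box. Now I'll push it round along the arc.

Request:
send_rows:
  motion:
    - [0.012,-0.002,0,0,0,0,-1]
    - [0.023,-0.004,0,0,0,0,-1]
    - [0.029,-0.004,0,0,0,-0.048,-1]
    - [0.034,-0.003,0,0,0,-0.095,-1]
    - [0.04,-0.003,0,0,0,-0.143,-1]
    - [0.046,-0.003,0,0,0,-0.191,-1]
    - [0.052,-0.003,0,0,0,-0.24,-1]
    - [0.058,-0.004,0,0,0,-0.286,-1]
    - [0.064,-0.005,0,0,0,-0.334,-1]
    - [0.07,-0.006,0,0,0,-0.382,-1]
    - [0.076,-0.008,0,0,0,-0.43,-1]
    - [0.081,-0.01,0,0,0,-0.477,-1]
    - [0.087,-0.012,0,0,0,-0.525,-1]
    - [0.092,-0.014,0,0,0,-0.573,-1]
    - [0.092,-0.014,0,0,0,-0.573,-1]

```text
time_s: 8.3
ee_pos: [557.0, 64.2, 73.0]
ee_rot: [180.0, -0.0, 66.1]
force: [-0.6, 1.0, -0.5]
gripper_width: 0.4
gripper_force: 0.5
```

```bash
cat > m.py <<'E'
from h import *
s=env.state();print(s["ee_pos"],s["ee_rot"],s["force"],s["torque"])
f=eyes.grab_frame("scene");w=cloud(f).reshape(-1,3);w0=np.load("scenew.npy").reshape(-1,3)
r=np.hypot(w0[:,0]-531,w0[:,1]-10);m=(r<22)&(w0[:,2]>96)
print("head",np.nanmedian(w0[m,2]),np.nanmedian(w[m,2]))
r=np.hypot(w[:,0]-531,w[:,1]-10)
p=w[(r<66)&(r>42)&(w[:,2]>68)&(w[:,2]<99)&(w[:,1]<10)]
print("wing b",len(p),p.mean(0),"angle",np.degrees(np.arctan2(*(-(p.mean(0)[:2]-[532,10]))[::-1])))
E
python3 m.py
```

```text
[557.04146715  64.17650845  73.02458004] [ 1.79991726e+02 -2.24949486e-02  6.60679770e+01] [-0.58020637  0.96437987 -0.51703462] [0.06205157 0.12731777 0.04113776]
head 103.90113355903031 103.90016230632781
wing b 43 [495.67383994 -26.87865134  89.69072677] angle 45.43241443422185
```

The button has sprung out: head height is back to 103.9 and the turn is about 0.58 rad. I'll let it turn back along the arc, then back off and lift.

Request:
send_rows:
  motion:
    - [-0.011,0.004,0,0,0,0.096,-1]
    - [-0.022,0.008,0,0,0,0.191,-1]
    - [-0.034,0.01,0,0,0,0.287,-1]
    - [-0.046,0.011,0,0,0,0.382,-1]
    - [-0.058,0.011,0,0,0,0.478,-1]
    - [-0.069,0.01,0,0,0,0.573,-1]
    - [-0.092,0.014,0,0,0,0.573,-1]
    - [-0.1,0.016,0,0,0,0.573,-1]
    - [-0.1,0.016,0.05,0,0,0.573,-1]
    - [-0.1,0.016,0.1,0,0,0.573,-1]
    - [-0.1,0.016,0.15,0,0,0.573,-1]
    - [-0.1,0.016,0.15,0,0,0.573,-1]

```text
time_s: 9.85
ee_pos: [508.0, 72.3, 149.7]
ee_rot: [179.7, 0.0, 100.4]
force: [0.5, 0.3, -0.7]
gripper_width: 0.9
gripper_force: 0.0
```

```bash
python3 m.py
```

```text
[507.97078259  72.29664182 149.73441553] [1.79720217e+02 2.04822499e-02 1.00398419e+02] [ 0.45560225  0.26174666 -0.65561973] [-0.03683461  0.07109848 -0.01216289]
head 103.90113355903031 103.62641410673467
wing b 52 [524.41850036 -42.06495285  89.66034524] angle 81.71503818185779
```

The head is back at rest. Moving over the start button.

Request:
send_rows:
  motion:
    - [0.01,-0.09,0,0,0,0,-1]
    - [0.02,-0.18,0,0,0,0,-1]
    - [0.03,-0.27,0,0,0,0,-1]
    - [0.04,-0.36,0,0,0,0,-1]
    - [0.05,-0.45,0,0,0,0,-1]
    - [0.058,-0.54,0,0,0,0,-1]
    - [0.066,-0.63,0,0,0,0,-1]
    - [0.066,-0.69,0,0,0,0,-1]
    - [0.066,-0.73,0,0,0,0,-1]
    - [0.066,-0.73,0,0,0,0,-1]
    - [0.066,-0.73,-0.05,0,0,0,-1]
    - [0.066,-0.73,-0.1,0,0,0,-1]
    - [0.066,-0.73,-0.1,0,0,0,-1]
    - [0.066,-0.73,-0.1,0,0,0,-1]

```text
time_s: 11.65
ee_pos: [540.2, -292.4, 98.8]
ee_rot: [179.9, 0.0, 100.5]
force: [0.4, -0.1, 0.4]
gripper_width: 0.6
gripper_force: 0.0
```

```bash
python3 - <<'E'
from h import *
s=env.state();print(s["ee_pos"],s["force"])
f=eyes.grab_frame("scene");cv2.imwrite("pics/s3.png",cv2.resize(f["pixels"][190:320,140:320],None,fx=3,fy=3,interpolation=cv2.INTER_CUBIC)[...,::-1])
E
```

```text
[ 540.21375862 -292.35581276   98.80988119] [ 0.38603683 -0.08082868  0.37352412]
```

View pics/s3.png

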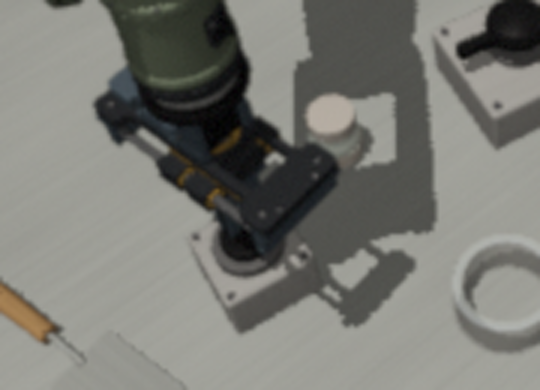

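The tip is centred over the large button at (245,240), with the jar clear. Pressing.

Request:
send_rows:
  motion:
    - [0,0,-0.02,0,0,0,-1]
    - [0,0,-0.036,0,0,0,-1]
    - [0,0,-0.044,0,0,0,-1]
    - [0,0,-0.05,0,0,0,-1]
    - [0,0,-0.054,0,0,0,-1]
    - [0,0,-0.058,0,0,0,-1]
    - [0,0,-0.06,0,0,0,-1]
    - [0,0,-0.062,0,0,0,-1]
    - [0,0,-0.062,0,0,0,-1]

```text
time_s: 12.82
ee_pos: [539.3, -292.7, 71.0]
ee_rot: [180.0, 0.0, 100.4]
force: [-7.9, 4.6, 23.8]
gripper_width: 0.5
gripper_force: 11.7
```

The force is 23.8 N at z 71, which is higher than it should be there. I'll check before pushing further.

```bash
python3 - <<'E'
from h import *
o=[]
for n,(r,c) in dict(scene=(slice(190,310),slice(150,310)),top=(slice(150,270),slice(320,480))).items():
    f=eyes.grab_frame(n);o.append(cv2.resize(f["pixels"][r,c],(400,300),interpolation=cv2.INTER_CUBIC))
    if n=="scene":
        w=cloud(f).reshape(-1,3);w0=np.load("scenew.npy").reshape(-1,3)
        for q in(w0,w):
            r=np.hypot(q[:,0]-541,q[:,1]+292.5)
            for a,b in((0,10),(10,15),(15,19),(19,22),(22,25),(25,28),(30,38)):
                m=(r>=a)&(r<b)&(q[:,2]<85)&(q[:,2]>50);print((a,b),m.sum(),np.nanmedian(q[m,2]).round(1),end=" ")
            print()
s=env.state();print(s["ee_pos"],s["force"],s["torque"],s["effort"])
cv2.imwrite("pics/s4.png",cv2.hconcat(o)[...,::-1])
E
```

```text
(0, 10) 48 77.5 (10, 15) 56 77.6 (15, 19) 60 77.2 (19, 22) 79 75.9 (22, 25) 57 68.2 (25, 28) 61 67.8 (30, 38) 214 56.0 
(0, 10) 0 nan (10, 15) 11 71.0 (15, 19) 27 72.1 (19, 22) 22 71.4 (22, 25) 27 67.9 (25, 28) 31 67.1 (30, 38) 136 55.7 
[ 539.30839816 -292.746403     71.01619044] [-7.37089119  4.32954323 23.37887484] [ 0.89249396  1.5523501  -0.01441686] [-1.68151120e-01 -3.33612764e+01 -1.73628169e+01 -1.75231911e-02
 -2.97861367e+00 -5.79796280e-03]
  return np.nanmean(a, axis, out=out, keepdims=keepdims)
```

View pics/s4.png

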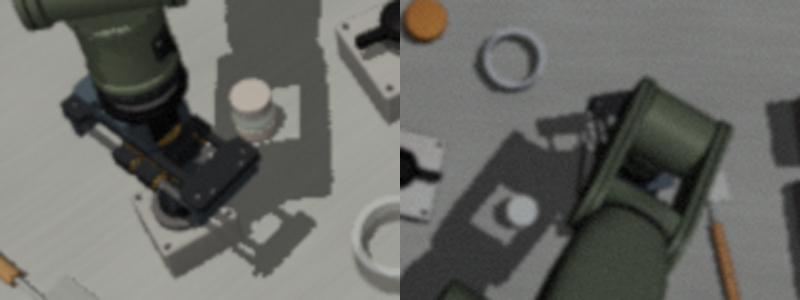

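The camera has the button top at 77.4 before and about 71.5 now, still above the ring at 68. That is the full 6 mm of travel, so it is on its stop and the stated 73 mm height was a little low. I'll release it and lift clear.

Request:
send_rows:
  motion:
    - [0,0,0.006,0,0,0,-1]
    - [0,0,0.02,0,0,0,-1]
    - [0,0,0.06,0,0,0,-1]
    - [0,0,0.12,0,0,0,-1]
    - [0,0,0.2,0,0,0,-1]
    - [-0.1,0,0.25,0,0,0,-1]
    - [-0.2,0,0.25,0,0,0,-1]
    - [-0.25,0,0.25,0,0,0,-1]
    - [-0.25,0,0.25,0,0,0,-1]
    - [-0.25,0,0.25,0,0,0,-1]

```text
time_s: 14.18
ee_pos: [415.7, -293.4, 192.0]
ee_rot: [179.9, 0.1, 100.4]
force: [-0.1, 0.2, 0.9]
gripper_width: 0.7
gripper_force: 0.0
```

```bash
python3 m.py; python3 - <<'E'
from h import *
f=eyes.grab_frame("scene");w=cloud(f);w0=np.load("scenew.npy")
q=w.reshape(-1,3);r=np.hypot(q[:,0]-541,q[:,1]+292.5);m=(r<15)&(q[:,2]<120);print(m.sum(),np.nanmedian(q[m,2]))
d=np.abs(f["pixels"].astype(int)-np.load("scene.npy",allow_pickle=True).item()["pixels"]).max(2)>50
o=np.vstack([cv2.resize(f["pixels"],None,fx=.9,fy=.7)[...,::-1],cv2.cvtColor(cv2.resize((d*255).astype(np.uint8),None,fx=.9,fy=.7),8)]);cv2.imwrite("pics/s5.png",o)
E
```

```text
[ 415.73172231 -293.40833566  192.04029913] [1.79922985e+02 5.15685581e-02 1.00422342e+02] [-0.11055611  0.24810009  0.87855365] [-0.06554196 -0.00376384  0.01684351]
head 103.90113355903031 103.61638311549696
wing b 52 [524.44026068 -42.07656413  89.77291786] angle 81.74030548714467
105 77.27798067062851
```

View pics/s5.png

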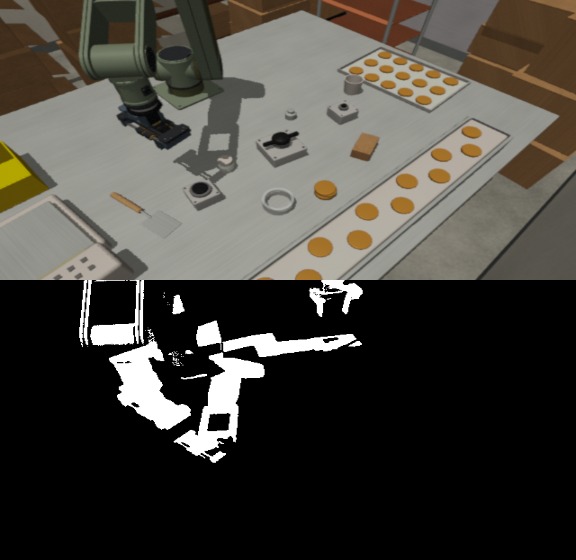

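The last picture differs from the first only by the arm and its shadow. Both buttons are out, the mushroom is unchanged, and every loose thing is in place. Handing in.

```bash
python3 -c "
from workcell import env
print(env.job_done())"
```

```text
the job is handed in; nothing more can be done
None
```

The mushroom latched when pressed and sprang out again when turned clockwise, the start button was pressed fully in and let go, and the job is handed in; the last picture shows every button out, nothing loose moved and the arm clear, but no verdict was returned.

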